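# Lamp carriage round the bent guide rod

## Robot

A 6-joint arm with a two-finger parallel gripper is mounted at the origin on a cart in front of the work surface, level with it; the furniture and walls round the work are solid. World frame = base frame: x ahead of the robot, y to its left, z up, the work surface at z = 0. Lengths are in m, angles in rad, forces in N, time in s.
With the tool pointing down it reaches from about 0.3 to 0.775 m from the base axis. Payload 14.6 kg.
Tool frame: the origin (TCP) lies at the very end of the fingers, on their centre line; the grasp point (between the pads) lies 19 mm behind it; z points along the fingers, y is the line along which they close (so a half turn about z gives the same grasp; the last joint's range is limited). The gripper opens to 94 mm and grips with 3 to 60 N. Pads are 16 mm wide; open, the fingers measure 119 mm over their backs; the gripper's body (75 mm by 177 mm) begins 78 mm behind the grasp point.
Start: joints at [1.121, 0.3, 1.521, -0, 1.321, -0.067], TCP at [0.205, 0.51, 0.205] pointing down, gripper open.
Joint ranges: [-3.03, 3.03], [-0.79, 2.21], [0.23, 2.52], [-1.04, 4.18], [0, 3.07], [-2.55, 2.55]. Speed limits (rad/s): [2.22, 2.22, 2.57, 3.14, 3.14, 3.14].

## Interface

Orientations are given as [roll, pitch, yaw] about the fixed x, y, z axes, in that order (R = Rz(yaw) Ry(pitch) Rx(roll)).
In Python, from station import ctrl, cams gives the robot as it stands. The module is installed in compiled form; this text tells all that it offers.
- The arm moves only by the tool arm_command, never from a script. Its argument "plan" is a list that holds one entry, the list of rows, each a list of 7 numbers: the shift along the tool's x, y, z in mm, then the turn, a rotation vector about the tool's x, y, z in rad, then the closure, from -1 (fully open) to 1 (shut). A call has 1 to 12 rows; each row is the pose to reach, as a shift and turn from the pose commanded when the call began, along the tool's axes at that moment; what a row does not reach only later rows make up. A row lasts 1/10 s, in which the tool goes at most 50 mm and 8.59 degrees, less where a joint would pass 70% of its speed; a pose out of reach is approached as far as the arm can. A call with a gripper value outside its range is refused whole. The fingers move at their own pace and stop on an object; "squeeze" is the grip in N (left out, the last holds). Time passes only in rows, so rows that repeat a pose let the fingers close. It gives the time, the measured TCP pose, the force, the opening and the grip force at its end, in the units of the state.
- ctrl.get_obs(): the state, without advancing time (a new reading comes with each control period).
- cams.camera(name): name is "scene" or "top" or "wrist"; returns (picture, depth): 420x560x3 uint8, blue, green, red; 420x560 float32, m along the optical axis (not along the pixel's ray), 0 where there is no reading.
- cams.camera_info(name): a dict with "fx", "fy", "cx", "cy" (pixels), "world_to_cam" (4x4, takes a point from world to camera coordinates). Camera axes: x right, y down, z forward; pixel columns grow to the right and rows downward; lengths in m; the calibration is good to about 2 mm. A picture is of the moment at which its call begins: read the wrist's pose just before it. camera_info takes no time and is no camera call; for the wrist camera it gives the pose at the moment of the call.
- ctrl.hand_in(): hands the job in; it is judged then, once.
The state is a dict: "time_s": time; "qpos": joint angles; "joint_vel": joint speeds; "tau": joint torques, N m; "ee_pos": TCP position; "eef_rot": TCP orientation; "force": force on the tool from outside, world axes, zero at the start; "moment": the same for the moment, N m; "grip_width": finger opening in m; "grip_force": force on a finger pad.
Only numpy, scipy, OpenCV 4.12 (cv2) and the standard library are available. Lean on these libraries where they do the work, as an engineer would, in place of code of your own. Each camera call takes 0.05 s, during which the arm holds its last target. There are 200 camera calls.

## Task

Pick up the small lamp carriage from the desk, thread its bore onto the free end of the bent guide rod and slide it round the bend, turning it as the rod turns, until it sits fully home against the stop collar by the post; then let go so that the lamp hangs there upright. The rod sits in its clamp at an unknown angle and its bend is not quite true, so feel your way and work gently: never press on the rod or stand, with the carriage or the gripper, with more than 25 N, and leave the phone, the USB stick and the tweezers where they lie.

Things in the scene. Friction and masses are not known exactly. Their poses are not given: they have to be found in the camera images.
- stand: Fixed lamp stand: grey foot 62x70x12 mm, post 18 mm thick, black clamp head (26 mm diameter, top at 99 mm) holding the bent steel rod. Origin: on the desk, on the post's axis, z up. The whole rod is turned about the post's axis by an unknown clamp angle, up to 0.12 rad either way, NOT included in this pose nor in the stand's points. Clamp and rod are stiff: neither gives under 25 N.
- post (a point): Point on the post's axis at the height of the rod's centre line, 85 mm above the desk; axes as the stand's. A stop collar (25 mm diameter, 10 mm long) sits on the rod 34 to 44 mm from this axis, on its -x side; the face that stops the carriage is at 44 mm. A carriage fully home has its bore centre 56 mm from this point.
- bend (a point): Nominal centre of the bend, fixed to the stand at (-60, -80, 85) mm of its frame. The rod is round, 12 mm thick, level, held only at the post. Nominal centre line in the stand's frame (x, y mm): from the post along -x to (-60, 0), a quarter circle of radius 80 about this point to (-140, -80), then straight along -y to the free end. All of it turns with the unknown clamp angle.
- free_end (a point): Nominal end of the rod (rounded), fixed to the stand at (-140, -140, 85) mm of its frame. The rod was bent by hand: from the middle of the bend, nominally (-117, -23) mm, to the free end it is also turned about that point's vertical by an unknown angle of up to 0.05 rad either way. The true end lies up to 31 mm from this point, at the same height.
- carriage: Loose lamp carriage, 0.18 to 0.29 kg, same end for end, upright on the desk at the start. Origin: centre of its underside; z up; x along the bore. Black lamp head 37 mm in diameter, 25 mm high; short neck; aluminium bushing 24 mm long (x), 26 mm outer diameter; on top a black grip fin 24 mm long (x), 10 mm thick (y), clear of the bushing from 59 to 91.5 mm above the underside.
- bore (a point): Centre of the carriage's bore: straight, through, 15.6 mm in diameter, 24 mm long, axis along x, 46 mm above the underside. On the rod the carriage hangs upright by its own weight (lamp head below the rod, fin above).
- phone_red: Red phone 138x68x9 mm lying on the desk in front of the stand; origin at the centre of its underside. Leave it alone.
- usb_stick: Small orange USB stick 54x18x8 mm lying on the desk; origin at the centre of its underside. Leave it alone.
- tweezers: Steel tweezers 16x128x9 mm lying on the desk; origin at the centre of its underside. Leave them alone.
There are look-alikes about, which are no part of the job. Leave any blue or purple look-alike of the carriage alone.

How it is judged:
By the outcome, as a careful person would: the job done as asked, in the order asked, and still so for the second after the job is handed in, with the robot touching nothing.
It also fails if it takes over 72 s, if anything falls off the work surface, if the arm or the gripper's body presses on something with over 40 N, if the wrist force passes 120 N, or if a joint passes its speed limit or range.

## Working session

There is one attempt and no reset: what is moved stays moved. The work goes in short steps, Python scripts to look and compute and a tool call to move; the robot and the scene stay as the last step left them, time stands still between calls to the robot, and variables do not carry over. Pictures are saved under pics/ and viewed, at most 10 in all, crops included, and the job is handed in when it is done.

Besides the shell and the picture viewer there is one more tool, called after "Request:" in YAML: its name, and indented under it one key for each argument. arm_command: Moves the arm, as the interface text tells. Its arguments: {"type":"object","properties":{"plan":{"type":"array"},"squeeze":{"type":"number"}},"required":["plan"]}

```bash
mkdir -p pics; ls; python3 - <<'E'
from station import ctrl, cams
import cv2,numpy as np
print(ctrl.get_obs())
for n in ("scene","top"):
    p,d=cams.camera(n); cv2.imwrite(f"pics/{n}0.png",p); np.save(f"pics/{n}0.npy",d)
    i=cams.camera_info(n); np.savez(f"pics/{n}0i.npz",**i); print(n,i)
E
```

```text
pics
{'time_s': 0.0, 'qpos': array([ 1.12136300e+00,  3.00471798e-01,  1.52157297e+00,  5.99920351e-06,
        1.32068080e+00, -6.65980429e-02]), 'joint_vel': array([ 3.06301885e-05,  1.20187122e-03, -2.53714833e-03,  1.32228805e-03,
       -3.06570673e-03,  9.13264373e-04]), 'tau': array([-2.68998869e-03, -5.31814528e+01, -3.52724004e+01,  7.07170763e-02,
        2.43768393e-02, -1.83145171e-04]), 'ee_pos': array([0.20534306, 0.50995526, 0.20488937]), 'eef_rot': array([-3.14046264e+00, -8.11918295e-05,  2.75875584e+00]), 'force': array([-0.11976306,  0.63352575, -0.66098231]), 'moment': array([-0.01743921, -0.03773961, -0.02363199]), 'grip_force': 0.0, 'grip_width': 0.09402604470586921}
scene {'fx': 503.4446853470517, 'fy': 503.4446853470517, 'cx': 281.10639180913, 'cy': 205.40900401954468, 'world_to_cam': array([[ 0.85613474, -0.51655689,  0.014223  , -0.46171117],
       [-0.35191239, -0.60296825, -0.71595179,  0.19779425],
       [ 0.37840584,  0.60794594, -0.69800483,  0.91524934],
       [ 0.        ,  0.        ,  0.        ,  1.        ]])}
top {'fx': 429.7817519305077, 'fy': 429.7817519305077, 'cx': 282.0188584401539, 'cy': 201.20669607765362, 'world_to_cam': array([[ 0.01576765, -0.99941176,  0.03045521, -0.10967733],
       [-0.99060161, -0.01975304, -0.135345  ,  0.49742261],
       [ 0.13586697, -0.02803491, -0.99033035,  1.02208239],
       [ 0.        ,  0.        ,  0.        ,  1.        ]])}
```

View pics/scene0.png

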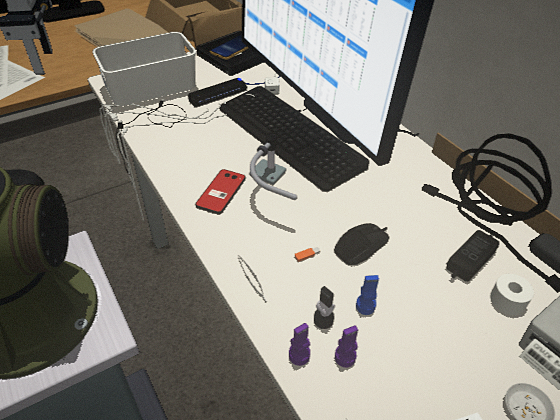

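View pics/top0.png

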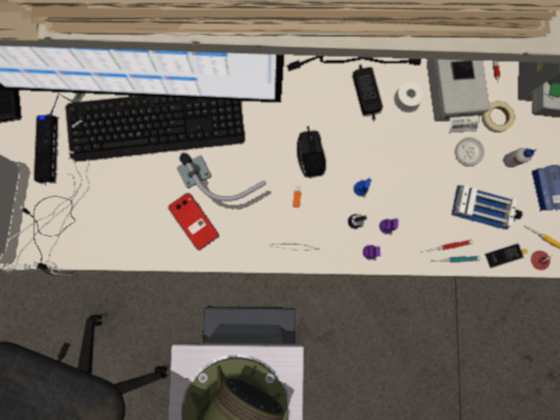

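The scene view shows the stand with its rod at about (270,165), rod end (295,197), and the grey/black carriage at (324,305). Blue and purple copies stand nearby. In the top view the post is at (190,165), the rod end at (266,183) and the carriage at (357,221).

```bash
cat > h.py <<'E'
import numpy as np,cv2
def cloud(d,i,box=None):
    v,u=np.mgrid[0:420,0:560]
    if box: u0,v0,u1,v1=box; s=np.s_[v0:v1,u0:u1]; u,v,d=u[s],v[s],d[s]
    m=d>0; z=d[m]; P=np.c_[(u[m]-i['cx'])/i['fx']*z,(v[m]-i['cy'])/i['fy']*z,z]
    T=np.linalg.inv(i['world_to_cam']); return P@T[:3,:3].T+T[:3,3], np.c_[u[m],v[m]]
def proj(p,i):
    q=np.atleast_2d(p)@i['world_to_cam'][:3,:3].T+i['world_to_cam'][:3,3]
    return np.c_[q[:,0]/q[:,2]*i['fx']+i['cx'],q[:,1]/q[:,2]*i['fy']+i['cy']]
E
python3 - <<'E'
from h import *
for n,bs,bc in (("top",(170,145,285,215),(340,205,375,235)),("scene",(240,135,305,215),(305,280,345,335))):
    d=np.load(f"pics/{n}0.npy"); i=dict(np.load(f"pics/{n}0i.npz"))
    P,uv=cloud(d,i,bs); m=(P[:,2]>.07)
    Q=P[m]; np.save(f"pics/rod_{n}.npy",Q); print(n,"rod",m.sum())
    print(np.round(Q[np.argsort(Q[:,1])][::max(1,len(Q)//25)],3).tolist())
    print("high",Q[Q[:,2]>.095].mean(0), (Q[:,2]>.095).sum())
    P,uv=cloud(d,i,bc)
    for lo,hi in((.01,.03),(.035,.055),(.065,.1)):
        Q=P[(P[:,2]>lo)&(P[:,2]<hi)]; print(lo,len(Q),Q.mean(0),Q.min(0),Q.max(0))
    print("desk",np.median(P[:,2]))
    p=cv2.imread(f"pics/{n}0.png")
    a=cv2.resize(p[bs[1]:bs[3],bs[0]:bs[2]],None,fx=5,fy=5,interpolation=2); b=cv2.resize(p[bc[1]:bc[3],bc[0]:bc[2]],None,fx=5,fy=5,interpolation=2)
    o=np.zeros((max(a.shape[0],b.shape[0]),a.shape[1]+b.shape[1],3),np.uint8);o[:a.shape[0],:a.shape[1]]=a;o[:b.shape[0],a.shape[1]:]=b
    cv2.imwrite(f"pics/crop_{n}.png",o);print(o.shape)
E
```

```text
top rod 663
[[0.532, -0.061, 0.088], [0.53, -0.049, 0.096], [0.526, -0.04, 0.091], [0.514, -0.029, 0.094], [0.514, -0.019, 0.09], [0.504, -0.008, 0.094], [0.507, 0.001, 0.09], [0.493, 0.013, 0.088], [0.492, 0.024, 0.089], [0.492, 0.036, 0.092], [0.494, 0.047, 0.093], [0.5, 0.058, 0.095], [0.499, 0.069, 0.088], [0.514, 0.078, 0.093], [0.521, 0.087, 0.092], [0.528, 0.095, 0.092], [0.555, 0.1, 0.098], [0.539, 0.104, 0.094], [0.548, 0.109, 0.095], [0.545, 0.115, 0.089], [0.584, 0.117, 0.096], [0.594, 0.119, 0.101], [0.578, 0.123, 0.101], [0.578, 0.128, 0.1], [0.584, 0.132, 0.102], [0.589, 0.137, 0.101]]
high [0.56815014 0.10675198 0.09923902] 160
0.01 78 [ 0.4518774  -0.27772377  0.02124308] [ 0.43769037 -0.29841501  0.0101714 ] [ 0.47303665 -0.26744353  0.02898858]
0.035 37 [ 0.45317528 -0.28151715  0.048302  ] [ 0.44252413 -0.29919634  0.03686457] [ 0.47005332 -0.27238067  0.05477322]
0.065 57 [ 0.45481118 -0.28329153  0.09009143] [ 0.44863125 -0.2958286   0.06890809] [ 0.46101807 -0.27301902  0.09749634]
desk 0.0023167197031821463
(350, 750, 3)
scene rod 654
[[0.533, -0.062, 0.085], [
[... 329 characters left out ...]
4, 0.092, 0.083], [0.53, 0.099, 0.088], [0.553, 0.103, 0.094], [0.561, 0.108, 0.093], [0.575, 0.114, 0.083], [0.589, 0.117, 0.09], [0.593, 0.118, 0.088], [0.588, 0.119, 0.08], [0.582, 0.122, 0.098], [0.594, 0.128, 0.095], [0.583, 0.138, 0.095]]
high [0.58377949 0.12534544 0.09692504] 65
0.01 235 [ 0.4511764  -0.2918245   0.01977789] [ 0.43820577 -0.30480256  0.01011292] [ 0.473767   -0.26833156  0.02992827]
0.035 133 [ 0.45186337 -0.29000837  0.04711607] [ 0.4414566  -0.29918416  0.03618926] [ 0.46928913 -0.27425526  0.05480785]
0.065 232 [ 0.44184531 -0.29786646  0.08231916] [ 0.3840894  -0.36475673  0.065797  ] [ 0.46411165 -0.27428519  0.09230812]
desk -0.0005375798223143935
(400, 525, 3)
```

View pics/crop_top.png

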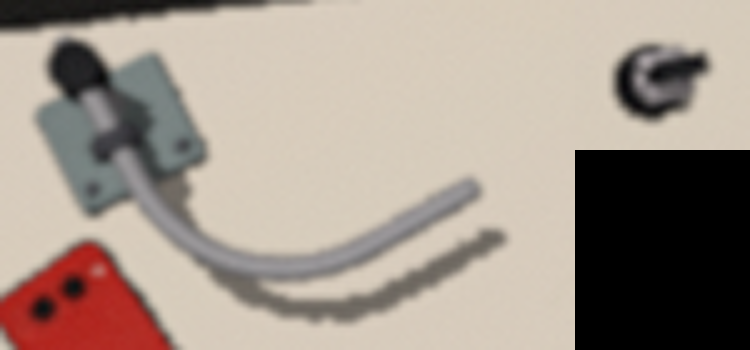

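View pics/crop_scene.png

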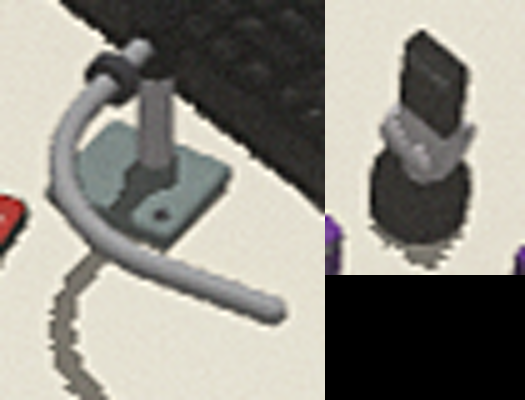

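The top crop shows the clamp head at crop (77,68), the collar at (120,140) and the rod end at (475,187). The carriage fin points right and slightly up, and in the scene crop the carriage stands upright. Next I fit the rod and fin models to the depth clouds.

```bash
cat > rod.py <<'E'
import numpy as np
R=lambda a:np.array([[np.cos(a),-np.sin(a)],[np.sin(a),np.cos(a)]])
def line(prm,n=400):
    """centre line from post (s=0) to free end; prm: px,py,yaw,delta -> xy (mm->m), arclength"""
    px,py,yaw,dl=prm
    s=np.linspace(0,60+40*np.pi+60,n); a=np.clip((s-60)/80,0,np.pi/2)
    x=np.where(s<60,-s,-60-80*np.sin(a)); y=-80+80*np.cos(a); y=y-np.clip(s-60-40*np.pi,0,None)
    P=np.c_[x,y]; c=np.array([-60-80*np.sin(np.pi/4),-80+80*np.cos(np.pi/4)])
    m=s>60+20*np.pi; P[m]=(P[m]-c)@R(dl).T+c
    return (P@R(yaw).T)/1e3+[px,py], s/1e3
E
python3 - <<'E'
from h import *; from rod import *
from scipy.optimize import least_squares
from scipy.spatial import cKDTree
fits={}
for n in ("top","scene"):
    Q=np.load(f"pics/rod_{n}.npy")
    H=np.array([.59,.125])
    Q=Q[np.hypot(*(Q[:,:2]-H).T)>.055]
    def res(v):
        L,s=line(v[:4],800); L=L[:-20]  # rounded cap: ends 6mm short
        d,k=cKDTree(np.c_[L,np.full(len(L),.085+v[4])]).query(Q)
        return np.r_[d-.006,(v[4])/.003*.001]
    best=min((least_squares(res,[.59,.125,y0,0,0],loss='soft_l1',f_scale=.002,x_scale=[.01,.01,.1,.1,.01],diff_step=1e-3) for y0 in(.3,.5,.7)),key=lambda r:r.cost)
    L,s=line(best.x); print(n,len(Q),best.x.round(4),"rms",np.sqrt(np.mean(res(best.x)**2)),"end",L[-1],"enddir",np.degrees(np.arctan2(*(L[-1]-L[-10])[::-1])))
    fits[n]=best.x
    # post from clamp head pixels
    i=dict(np.load(f"pics/{n}0i.npz")); print("proj post top",proj([best.x[0],best.x[1],.099],i))
    d=np.load(f"pics/{n}0.npy"); bc=dict(top=(340,205,375,235),scene=(305,280,345,335))[n]
    P,_=cloud(d,i,bc); P=P[(abs(P[:,0]-.455)<.03)&(abs(P[:,1]+.285)<.03)]
    F=P[P[:,2]>.064]; T=F[F[:,2]>.086]
    print("fin",len(F),F.mean(0),"top",len(T),T.mean(0))
    r=cv2.minAreaRect((T[:,:2]*1000).astype(np.float32)); print("rect",r)
    r=cv2.minAreaRect((F[:,:2]*1000).astype(np.float32)); print("rectF",r, "box",cv2.boxPoints(r).round(1).tolist())
np.savez("pics/fits.npz",**fits)
E
```

```text
Traceback (most recent call last):
  File "rod.py", line 5, in line
    px,py,yaw,dl=prm
    ^^^^^^^^^^^^
ValueError: too many values to unpack (expected 4)
```

```bash
sed -i 's/px,py,yaw,dl=prm/px,py,yaw,dl=prm[:4]/' rod.py; cat > fit.py <<'E'
from h import *; from rod import *
from scipy.optimize import least_squares
from scipy.spatial import cKDTree
def fitrod(Q,prior=None):
    Q=Q[np.hypot(*(Q[:,:2]-[.59,.125]).T)>.055]
    def res(v):
        L,s=line(v,800); L=L[:-20]
        d,k=cKDTree(np.c_[L,np.full(len(L),.085+v[4])]).query(Q)
        return np.r_[d-.006]
    best=min((least_squares(res,[.59,.125,y0,0,0],loss='soft_l1',f_scale=.002,x_scale=[.01,.01,.1,.1,.01],diff_step=1e-3) for y0 in(.3,.5,.7)),key=lambda r:r.cost)
    L,s=line(best.x); print(len(Q),best.x.round(4),"rms",np.sqrt(np.mean(res(best.x)**2)),"end",L[-1],"enddir",np.degrees(np.arctan2(*(L[-1]-L[-10])[::-1])))
    return best.x
E
python3 - <<'E'
from fit import *
fits={}
for n in ("top","scene"):
    Q=np.load(f"pics/rod_{n}.npy"); x=fitrod(Q); fits[n]=x
    i=dict(np.load(f"pics/{n}0i.npz")); print("proj post top",proj([x[0],x[1],.099],i))
    d=np.load(f"pics/{n}0.npy"); bc=dict(top=(340,205,375,235),scene=(305,280,345,335))[n]
    P,_=cloud(d,i,bc); P=P[(abs(P[:,0]-.455)<.03)&(abs(P[:,1]+.285)<.03)]
    F=P[P[:,2]>.064]; T=F[F[:,2]>.086]
    print("fin",len(F),F.mean(0),"top",len(T),T.mean(0))
    for nm,A in(("T",T),("F",F)):
        r=cv2.minAreaRect((A[:,:2]*1000).astype(np.float32)); print(nm,r,"box",cv2.boxPoints(r).round(1).tolist())
np.savez("pics/fits.npz",**fits)
E
```

```text
420 [0.5894 0.1292 0.5021 0.0274 0.0023] rms 0.0014124133680064779 end [ 0.53712688 -0.05984713] enddir -59.659175474267904
proj post top [[184.70918062 157.236975  ]]
fin 58 [ 0.45475182 -0.28340219  0.0896428 ] top 48 [ 0.45512904 -0.28481963  0.09259982]
T ((455.4444885253906, -285.005859375), (10.914948463439941, 21.943204879760742), 11.640974998474121) box [[447.8999938964844, -275.3999938964844], [452.29998779296875, -296.8999938964844], [463.0, -294.70001220703125], [458.6000061035156, -273.20001220703125]]
F ((455.3803405761719, -284.6944885253906), (10.914948463439941, 22.579036712646484), 11.640974998474121) box [[447.79998779296875, -274.70001220703125], [452.29998779296875, -296.8999938964844], [463.0, -294.70001220703125], [458.3999938964844, -272.5]]
414 [ 0.5903  0.1295  0.5063  0.0235 -0.0015] rms 0.001250430525629025 end [ 0.53843561 -0.0599063 ] enddir -59.64850414061464
proj post top [[271.54336557 135.72372117]]
fin 181 [ 0.45500089 -0.28765993  0.08161441] top 82 [ 0.45603666 -0.28600703  0.08921715]
T ((456.99725341796875, -285.4925231933594), (12.447243690490723, 21.981178283691406), 9.368757247924805) box [[449.1000061035156, -275.70001220703125], [452.6000061035156, -297.29998779296875], [464.8999938964844, -295.29998779296875], [461.29998779296875, -273.6000061035156]]
F ((457.08367919921875, -285.9084777832031), (12.614510536193848, 24.12013053894043), 6.68228006362915) box [[449.3999938964844, -274.70001220703125], [452.20001220703125, -298.6000061035156], [464.79998779296875, -297.20001220703125], [461.8999938964844, -273.20001220703125]]
```

Both cameras agree: post at (0.590, 0.129), rod yaw 0.504 plus bend error 0.025, free end at (0.538, -0.060) heading -59.6°. The fin is at (0.456, -0.2855) with its long axis at about 101°. I start moving.

Request:
arm_command:
  plan:
    - [[-37,-45,0,0,0,0.08,-1],[-74,-90,0,0,0,0.16,-1],[-111,-135,0,0,0,0.25,-1],[-148,-180,0,0,0,0.33,-1],[-185,-225,0,0,0,0.42,-1],[-222,-270,0,0,0,0.5,-1],[-259,-315,0,0,0,0.58,-1],[-296,-360,0,0,0,0.67,-1],[-333,-405,0,0,0,0.75,-1],[-370,-450,0,0,0,0.84,-1],[-400,-487,0,0,0,0.92,-1],[-400,-487,0,0,0,1.0,-1]]

```text
time_s: 1.3
ee_pos: [0.3856, -0.0644, 0.2055]
eef_rot: [3.141, 0.0, 1.755]
force: [0.7, 0.6, 0.5]
grip_width: 0.0938
grip_force: 0.0
```

```bash
cat > go.py <<'E'
import sys,numpy as np
from station import ctrl
def shift(x,y,z,yawdeg,src=None):
    """tool-axes shift (mm) and rz for a tool-down pose; src=(pos,yaw rad)"""
    o=ctrl.get_obs(); p,w=(o['ee_pos'],o['eef_rot'][2]) if src is None else src
    d=(np.array([x,y,z])-p)*1e3; c,s=np.cos(w),np.sin(w)
    dy=np.radians(yawdeg)-w; dy=(dy+np.pi)%(2*np.pi)-np.pi
    return np.r_[c*d[0]+s*d[1],s*d[0]-c*d[1],-d[2],-dy]
if __name__=="__main__":
    o=ctrl.get_obs(); print({k:np.round(o[k],4).tolist() for k in('time_s','ee_pos','eef_rot','force','grip_width')})
    print(shift(*map(float,sys.argv[1:5])).round(2))
E
python3 go.py .456 -.2855 .18 101
python3 - <<'E'
from fit import *
i=dict(np.load("pics/top0i.npz")); P,_=cloud(np.load("pics/top0.npy"),i)
m=(P[:,2]>.13)&(P[:,0]>.4)&(P[:,0]<.85)&(abs(P[:,1])<.45)
Q=P[m]; print("tall",len(Q),Q.min(0),Q.max(0), np.percentile(Q[:,0],[1,5,50]))
E
```

```text
{'time_s': 1.3, 'ee_pos': [0.3856, -0.0644, 0.2055], 'eef_rot': [3.1412, 0.0001, 1.7551], 'force': [0.6838, 0.5562, 0.4541], 'grip_width': 0.0938}
[-2.3029e+02  2.8710e+01  2.5540e+01 -1.0000e-02]
tall 42172 [ 0.59339732 -0.41517931  0.13001324] [0.74828038 0.44989597 0.70790892] [0.59554921 0.59620377 0.61267984]
```

Request:
arm_command:
  plan:
    - [[-46,6,5,0,0,0,-1],[-92,12,10,0,0,0,-1],[-138,17,15,0,0,-0.01,-1],[-184,23,20,0,0,-0.01,-1],[-215,27,25.5,0,0,-0.01,-1],[-230.3,28.7,25.5,0,0,-0.01,-1],[-230.3,28.7,25.5,0,0,-0.01,-1],[-230.3,28.7,25.5,0,0,-0.01,-1]]

```text
time_s: 2.1
ee_pos: [0.4565, -0.2825, 0.1797]
eef_rot: [-3.141, -0.001, 1.769]
force: [1.2, 0.0, -0.6]
grip_width: 0.0945
grip_force: 0.0
```

```bash
python3 - <<'E'
from fit import *
i=dict(np.load("pics/top0i.npz")); P,_=cloud(np.load("pics/top0.npy"),i)
for lo in np.arange(.1,.75,.05):
    Q=P[(P[:,2]>lo)&(P[:,2]<lo+.05)&(P[:,0]>.4)&(P[:,0]<.9)&(abs(P[:,1])<.45)]
    if len(Q)>20: print(round(lo,2),len(Q),np.percentile(Q[:,0],[1,10]).round(3),np.percentile(Q[:,1],[1,99]).round(3))
from station import ctrl,cams
o=ctrl.get_obs(); print(o['ee_pos'],o['eef_rot'])
i=cams.camera_info("wrist"); p,d=cams.camera("wrist"); cv2.imwrite("pics/w1.png",p); np.save("pics/w1.npy",d); np.savez("pics/w1i.npz",**i)
c=np.linalg.inv(i['world_to_cam']); print("cam",c.round(3).tolist())
P,uv=cloud(d,i); m=(abs(P[:,0]-.456)<.03)&(abs(P[:,1]+.285)<.03)&(P[:,2]>.064)&(P[:,2]<.11)
F=P[m]; print("fin",len(F))
if len(F):
  print(F.mean(0),F.max(0),uv[m].min(0),uv[m].max(0)); T=F[F[:,2]>.085]; print(len(T),cv2.minAreaRect((T[:,:2]*1000).astype(np.float32)))
E
```

```text
0.1 1711 [0.58  0.722] [-0.087  0.443]
0.15 2598 [0.724 0.727] [-0.088  0.444]
0.2 3031 [0.727 0.73 ] [-0.088  0.446]
0.25 3614 [0.731 0.734] [-0.088  0.444]
0.3 1185 [0.733 0.736] [-0.09   0.434]
0.6 19072 [0.595 0.596] [-0.401  0.223]
0.65 11022 [0.6   0.605] [-0.363  0.208]
0.7 568 [0.601 0.603] [-0.347 -0.078]
[ 0.45653467 -0.28248047  0.17965436] [-3.14111034e+00 -6.68175360e-04  1.76859728e+00]
cam [[0.98, 0.191, 0.047, 0.442], [0.197, -0.951, -0.24, -0.213], [-0.001, 0.245, -0.97, 0.36], [0.0, 0.0, 0.0, 1.0]]
fin 484
[ 0.45544589 -0.28225832  0.08953101] [ 0.46281881 -0.27218872  0.09445567] [273 194] [286 230]
419 ((455.82318115234375, -284.2268981933594), (10.120248794555664, 23.478940963745117), 11.418747901916504)
```

View pics/w1.png

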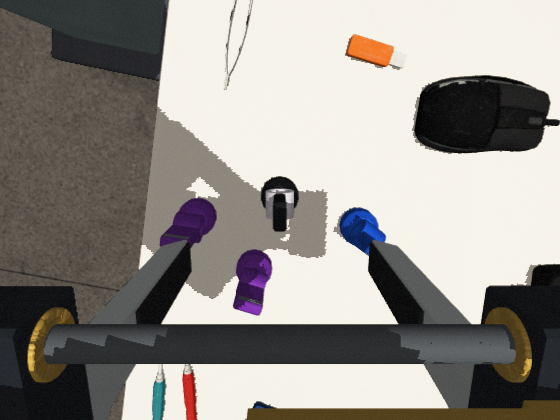

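The wrist view shows the carriage at (280,200) with its fin at (280,212) and the purple and blue copies around it. The fin measures (0.4558, -0.2842) at 101.4°. I'll half-close the gripper before going down so it clears the copies.

```bash
python3 go.py .4558 -.2842 .062 101.4
```

```text
{'time_s': 2.15, 'ee_pos': [0.4566, -0.2822, 0.1799], 'eef_rot': [-3.1414, -0.0003, 1.7692], 'force': [-0.1472, 0.2947, 0.4213], 'grip_width': 0.0939}
[ -1.83  -1.19 117.92  -0.  ]
```

Request:
arm_command:
  plan:
    - [[-1.8,-1.2,0,0,0,0,0.2],[-1.8,-1.2,0,0,0,0,0.2],[-1.8,-1.2,0,0,0,0,0.2],[-1.8,-1.2,0,0,0,0,0.2],[-1.8,-1.2,30,0,0,0,0.2],[-1.8,-1.2,60,0,0,0,0.2],[-1.8,-1.2,85,0,0,0,0.2],[-1.8,-1.2,100,0,0,0,0.2],[-1.8,-1.2,112,0,0,0,0.2],[-1.8,-1.2,118,0,0,0,0.2],[-1.8,-1.2,118,0,0,0,0.2],[-1.8,-1.2,118,0,0,0,0.2]]
  squeeze: 12

```text
time_s: 3.35
ee_pos: [0.4563, -0.2852, 0.0627]
eef_rot: [3.141, 0.001, 1.769]
force: [1.4, 0.6, -0.1]
grip_width: 0.038
grip_force: 0.0
```

```bash
python3 go.py .4558 -.2842 .062 101.4; python3 - <<'E'
from station import cams
import cv2
p,d=cams.camera("wrist"); cv2.imwrite("pics/w2.png",p[100:420,100:460])
E
```

```text
{'time_s': 3.35, 'ee_pos': [0.4563, -0.2852, 0.0627], 'eef_rot': [3.1409, 0.0008, 1.7688], 'force': [1.3813, 0.6026, -0.1426], 'grip_width': 0.038}
[ 1.11 -0.32  0.66 -0.  ]
```

View pics/w2.png

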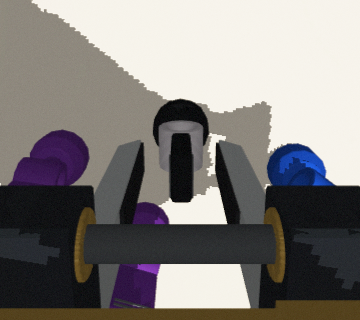

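The fin at crop (180,170) is centred between the fingers, with the copies clear of them. I close and lift.

Request:
arm_command:
  plan:
    - [[1,0,0,0,0,0,0.6],[1,0,0,0,0,0,1],[1,0,0,0,0,0,1],[1,0,0,0,0,0,1],[1,0,0,0,0,0,1],[1,0,0,0,0,0,1],[1,0,-5,0,0,0,1],[1,0,-20,0,0,0,1],[1,0,-45,0,0,0,1],[1,0,-75,0,0,0,1],[1,0,-75,0,0,0,1],[1,0,-75,0,0,0,1]]
  squeeze: 15

```text
time_s: 4.6
ee_pos: [0.4556, -0.2839, 0.1366]
eef_rot: [-3.142, 0.0, 1.769]
force: [0.5, -1.0, -2.9]
grip_width: 0.0099
grip_force: 15.0
```

```bash
python3 - <<'E'
from go import *; from rod import *
o=ctrl.get_obs(); print({k:np.round(o[k],4).tolist() for k in('time_s','ee_pos','eef_rot','force','moment','grip_width','grip_force')})
f=np.load("pics/fits.npz"); v=(f['top']+f['scene'])/2; print(v)
L,s=line(v); e=L[-1]; u=(L[-1]-L[-20]);u/=np.linalg.norm(u)
for b in(.10,.035): t=e+u*b; print(b,t,np.degrees(np.arctan2(-u[1],-u[0])),shift(t[0],t[1],.135,120.4).round(2))
E
```

```text
{'time_s': 4.6, 'ee_pos': [0.4556, -0.2839, 0.1366], 'eef_rot': [-3.1416, 0.0001, 1.7688], 'force': [0.457, -1.0027, -2.9242], 'moment': [-0.057, 0.02, 0.0042], 'grip_width': 0.0099, 'grip_force': 14.9995}
[5.89852068e-01 1.29389288e-01 5.04199289e-01 2.54411214e-02
 4.24067444e-04]
0.1 [ 0.58830336 -0.14617576] 120.34616019255813 [108.97 157.2    1.64  -0.33]
0.035 [ 0.55546386 -0.09008149] 120.34616019255813 [170.43 136.04   1.64  -0.33]
```

Request:
arm_command:
  plan:
    - [[10,9,0,0,0,-0.02,1],[30,27,0,0,0,-0.06,1],[55,50,0,0,0,-0.12,1],[80,73,0,0,0,-0.18,1],[105,95,0,0,0,-0.24,1],[130,118,5,0,0,-0.3,1],[145,131,12,0,0,-0.332,1],[154,139,22,0,0,-0.332,1],[156.3,140.9,32,0,0,-0.332,1],[156.3,140.9,35,0,0,-0.332,1],[156.3,140.9,35,0,0,-0.332,1],[156.3,140.9,35,0,0,-0.332,1]]

```text
time_s: 5.8
ee_pos: [0.563, -0.1039, 0.1022]
eef_rot: [3.141, 0.0, 2.099]
force: [0.1, 0.3, -3.4]
grip_width: 0.01
grip_force: 15.0
```

```bash
python3 - <<'E'
from go import *; from fit import *
from station import cams
o=ctrl.get_obs(); print({k:np.round(o[k],4).tolist() for k in('time_s','ee_pos','eef_rot','force','moment','grip_width','grip_force')})
i=cams.camera_info("wrist"); p,d=cams.camera("wrist"); cv2.imwrite("pics/w3.png",p); np.save("pics/w3.npy",d); np.savez("pics/w3i.npz",**i)
P,uv=cloud(d,i)
m=(P[:,2]>.075)&(P[:,2]<.1)&(P[:,1]>-.072)&(P[:,1]<.14)&(P[:,0]>.47)&(P[:,0]<.6); print(m.sum(),uv[m].min(0),uv[m].max(0))
np.save("pics/rod_w3.npy",P[m]); fitrod(P[m])
from rod import *
for n in("top","scene"):
    q,j,k=cams.camera(n)+(cams.camera_info(n),); np.save(f"pics/{n}3.npy",j); cv2.imwrite(f"pics/{n}3.png",q)
    C,_=cloud(j,k); c=C[(np.hypot(C[:,0]-o['ee_pos'][0],C[:,1]-o['ee_pos'][1])<.03)&(C[:,2]<.06)&(C[:,2]>.035)]
    print(n,"head",len(c),c.min(0),c.max(0))
E
```

```text
{'time_s': 5.8, 'ee_pos': [0.563, -0.1039, 0.1022], 'eef_rot': [3.1414, 0.0002, 2.0995], 'force': [0.0516, 0.2846, -3.42], 'moment': [-0.045, 0.0791, -0.0119], 'grip_width': 0.01, 'grip_force': 14.9997}
3643 [269   0] [296 157]
3643 [0.5911 0.126  0.4737 0.0678 0.0008] rms 0.0005390046934561338 end [ 0.53803289 -0.05999651] enddir -58.97401295325499Traceback (most recent call last):
  File "<stdin>", line 12, in <module>
    return umr_minimum(a, axis, None, out, keepdims, initial, where)
ValueError: zero-size array to reduction operation minimum which has no identity
```

View pics/w3.png

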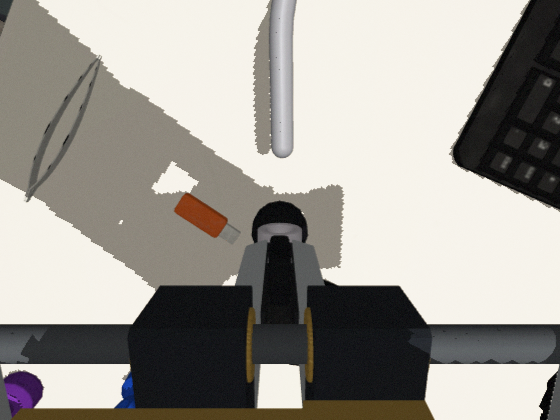

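The wrist view shows the rod end at (282,150), its straight part running up the image almost in line with the carriage bushing at (280,228). I measure the rod line and the bushing in tool axes from the same image.

```bash
python3 - <<'E'
from go import *; from fit import *
from scipy.optimize import least_squares
o=ctrl.get_obs(); w=o['eef_rot'][2]; p=np.array([.563,-.1039,.1022]); w=2.0995
ux=np.array([np.cos(w),np.sin(w)]); uy=np.array([np.sin(w),-np.cos(w)])
tool=lambda P:np.c_[(P[:,:2]-p[:2])@ux,(P[:,:2]-p[:2])@uy,P[:,2]]*1e3
Q=np.load("pics/rod_w3.npy"); T=tool(Q); print("end x",T[:,0].min())
S=T[(T[:,0]<T[:,0].min()+58)&(T[:,0]>T[:,0].min()+6)]
def res(v): y=S[:,1]-(v[0]+v[1]*(S[:,0]-70)); return np.hypot(y,S[:,2]-v[2])-6
r=least_squares(res,[0,0,85],loss='soft_l1',f_scale=.5); print("rod y@x70, slope, z",r.x, np.abs(res(r.x)).mean())
i=dict(np.load("pics/w3i.npz")); P,uv=cloud(np.load("pics/w3.npy"),i); C=tool(P); print(i['cx'],i['cy'])
for nm,m in(("head",(uv[:,1]<222)&(uv[:,1]>198)&(abs(uv[:,0]-280)<30)&(C[:,2]<75)&(C[:,2]>20)),("bush",(uv[:,1]>222)&(uv[:,1]<240)&(abs(uv[:,0]-280)<30)&(C[:,2]>80)&(C[:,2]<101)),("fin",(uv[:,1]>225)&(uv[:,1]<262)&(abs(uv[:,0]-280)<10)&(C[:,2]>105))):
    A=C[m]; 
    if len(A): print(nm,len(A),np.percentile(A,[1,50,99],axis=0).round(1).tolist())
E
```

```text
end x 51.22324790244956
rod y@x70, slope, z [ 3.55393614e-01 -1.43828332e-02  8.58519839e+01] 0.4117347010348557
279.26452436444623 209.6121085863129
head 828 [[7.2, -16.6, 46.1], [13.1, -0.8, 61.2], [18.0, 14.9, 66.9]]
bush 495 [[6.8, -12.8, 80.1], [10.8, -1.1, 92.9], [11.9, 11.1, 99.8]]
fin 443 [[9.8, -5.0, 105.2], [11.4, -0.6, 122.0], [12.0, 3.8, 133.0]]
```

Request:
arm_command:
  plan:
    - [[3,0.5,0.2,0,0,-0.005,1],[8,1,0.4,0,0,-0.01,1],[14,1.4,0.6,0,0,-0.012,1],[20,1.4,0.6,0,0,-0.012,1],[26,1.3,0.6,0,0,-0.012,1],[31,1.2,0.6,0,0,-0.012,1],[34,1.2,0.6,0,0,-0.012,1],[34,1.2,0.6,0,0,-0.012,1],[34,1.2,0.6,0,0,-0.012,1],[34,1.2,0.6,0,0,-0.012,1]]

```text
time_s: 6.9
ee_pos: [0.5471, -0.0733, 0.1013]
eef_rot: [3.142, 0.0, 2.113]
force: [0.1, -0.2, -3.0]
grip_width: 0.0097
grip_force: 15.0
```

```bash
cat > look.py <<'E'
from go import *; from fit import *
from station import cams
from scipy.optimize import least_squares
def toolcloud():
    o=ctrl.get_obs(); p,w=o['ee_pos'],o['eef_rot'][2]
    print({k:np.round(o[k],4).tolist() for k in('time_s','ee_pos','eef_rot','force','moment','grip_width')})
    i=cams.camera_info("wrist"); img,d=cams.camera("wrist")
    ux=np.array([np.cos(w),np.sin(w)]); uy=np.array([np.sin(w),-np.cos(w)])
    P,uv=cloud(d,i); return img,np.c_[(P[:,:2]-p[:2])@ux*1e3,(P[:,:2]-p[:2])@uy*1e3,P[:,2]*1e3],uv,P
E
python3 - <<'E'
from look import *
img,T,uv,P=toolcloud(); cv2.imwrite("pics/w4.png",img[100:280,180:380])
m=(T[:,2]>76)&(T[:,2]<100)&(T[:,0]>14)&(T[:,0]<220)&(P[:,0]<.6)&(abs(T[:,1])<100); R_=T[m]; print("end",R_[:,0].min()); np.save("pics/rod_w4.npy",P[m]); fitrod(P[m])
e=R_[:,0].min(); S=R_[(R_[:,0]>e+5)&(R_[:,0]<e+58)&(abs(R_[:,1])<12)]
r=least_squares(lambda v:np.hypot(S[:,1]-v[0]-v[1]*(S[:,0]-e),S[:,2]-v[2])-6,[0,0,85],loss='soft_l1',f_scale=.5);print("rod y@end,slope,z",r.x)
B=T[(T[:,0]>5)&(T[:,0]<14)&(T[:,2]>80)&(T[:,2]<101)&(abs(T[:,1])<16)]; print("bush",len(B),np.percentile(B,[1,50,99],axis=0).round(1).tolist())
E
```

```text
{'time_s': 6.9, 'ee_pos': [0.5471, -0.0733, 0.1013], 'eef_rot': [3.1416, 0.0001, 2.1127], 'force': [0.0977, -0.2092, -2.9654], 'moment': [-0.0168, 0.0043, -0.0141], 'grip_width': 0.0097}
end 17.098094367631546
5233 [0.5961 0.1196 0.4029 0.1367 0.0009] rms 0.0005466963223585712 end [ 0.53781847 -0.05975518] enddir -59.08284646714501
rod y@end,slope,z [-9.56687874e-01  7.63521280e-04  8.58413980e+01]
bush 483 [[5.9, -12.8, 80.2], [10.8, -0.6, 93.1], [11.8, 11.1, 100.9]]
```

Aligned: the rod is at y = -0.96 mm, the bushing at -0.85 mm, and the slope is zero. I insert slowly.

Request:
arm_command:
  plan:
    - [[2,-0.1,0,0,0,0,1],[4,-0.1,0,0,0,0,1],[6,-0.1,0,0,0,0,1],[8,-0.1,0,0,0,0,1],[10,-0.1,0,0,0,0,1],[12,-0.1,0,0,0,0,1],[14,-0.1,0,0,0,0,1],[16,-0.1,0,0,0,0,1],[17,-0.1,0,0,0,0,1],[17,-0.1,0,0,0,0,1]]

```text
time_s: 7.95
ee_pos: [0.5381, -0.0585, 0.1014]
eef_rot: [3.142, 0.0, 2.113]
force: [-0.2, 0.7, -2.0]
grip_width: 0.0099
grip_force: 15.0
```

```bash
python3 go.py .53 0 .1 121
```

```text
{'time_s': 7.95, 'ee_pos': [0.5381, -0.0585, 0.1014], 'eef_rot': [3.1416, 0.0, 2.1129], 'force': [-0.2069, 0.7455, -2.0009], 'grip_width': 0.0099}
[54.32 23.22  1.38  0.  ]
```

Request:
arm_command:
  plan:
    - [[2,0,0,0,0,0,1],[5,0,0,0,0,0,1],[8,0,0,0,0,0,1],[12,0,0,0,0,0,1],[16,0,0,0,0,0,1],[20,0,0,0,0,0,1],[24,0,0,0,0,0,1],[28,0,0,0,0,0,1],[32,0,0,0,0,0,1],[36,0,0,0,0,0,1],[38,0,0,0,0,0,1],[38,0,0,0,0,0,1]]

```text
time_s: 9.15
ee_pos: [0.5185, -0.0258, 0.1014]
eef_rot: [3.142, 0.0, 2.113]
force: [0.6, -0.5, -3.0]
grip_width: 0.0096
grip_force: 15.0
```

```bash
python3 - <<'E'
from look import *
img,T,uv,P=toolcloud(); cv2.imwrite("pics/w5.png",img)
m=(T[:,2]>76)&(T[:,2]<100)&(T[:,0]>14)&(T[:,0]<220)&(P[:,0]<.6)&(abs(T[:,1])<100); np.save("pics/rod_w5.npy",P[m]); 
w=fitrod(P[m])
# joint fit: every camera cloud
Q=np.concatenate([np.load(f"pics/rod_{n}.npy") for n in("top","scene")]+[np.load(f"pics/rod_{n}.npy")[::8] for n in("w3","w4","w5")])
v=fitrod(Q); np.save("pics/v.npy",v)
S=T[m]
for lo in range(14,140,8):
    A=S[(S[:,0]>lo)&(S[:,0]<lo+2)]
    if len(A): print(lo,len(A),np.percentile(A[:,1],[2,98]).mean().round(2),end="; ")
B=T[(T[:,0]>5)&(T[:,0]<14)&(T[:,2]>80)&(T[:,2]<101)&(abs(T[:,1])<16)]; print("bush",len(B),np.percentile(B,[1,50,99],axis=0).round(1).tolist())
E
```

```text
{'time_s': 9.15, 'ee_pos': [0.5185, -0.0258, 0.1014], 'eef_rot': [3.1416, 0.0, 2.1131], 'force': [0.5959, -0.4915, -3.0374], 'moment': [-0.046, 0.0195, -0.0292], 'grip_width': 0.0096}
6327 [0.5926 0.1294 0.4679 0.024  0.0008] rms 0.0005403234991480156 end [ 0.53349679 -0.05790202] enddir -61.815933594443976
2735 [0.5887 0.1298 0.5093 0.0264 0.0008] rms 0.0011650454490725061 end [ 0.53771951 -0.05973236] enddir -59.30791511888347
14 77 -0.86; 22 83 -0.88; 30 81 -0.33; 38 77 1.28; 46 84 3.48; 54 98 6.8; 62 105 11.43; 70 138 17.12; 78 140 25.17; 86 245 62.04; 94 630 68.75; 102 355 78.6; 110 26 97.58; bush 578 [[5.9, -12.8, 80.8], [11.2, -1.1, 92.1], [13.9, 11.1, 100.7]]
```

```bash
cat > path.py <<'E'
from fit import *; from go import *
def refit():
    Q=[np.load(f"pics/rod_{n}.npy") for n in("top","scene")]
    for n,w in(("w3",2.0995),("w4",2.1127),("w5",2.1131)):
        q=np.load(f"pics/rod_{n}.npy")[::8]; q[:,:2]+=.00085*np.array([np.sin(w),-np.cos(w)]); q[:,2]-=.0008; Q.append(q)
    return fitrod(np.concatenate(Q))
def pts(v,sgn=-1):
    L,s=line(v,4000); t=-np.gradient(L,axis=0); a=np.unwrap(np.arctan2(t[:,1],t[:,0]))
    a=np.interp(s,np.convolve(s,np.ones(390)/390,'valid'),np.convolve(a,np.ones(390)/390,'valid')) # mean over 24 mm bore
    P=np.array([np.convolve(L[:,k],np.ones(390)/390,'valid') for k in(0,1)]).T; sm=np.convolve(s,np.ones(390)/390,'valid')
    return P,sm,np.interp(sm,s,a)
def rows(v,ds,n,z,lat=0,yawoff=0):
    P,s,a=pts(v); o=ctrl.get_obs(); p,w=o['ee_pos'],o['eef_rot'][2]
    k=np.argmin(np.hypot(*(P-p[:2]).T)); t=np.array([np.cos(w),np.sin(w)]); nrm=np.array([np.sin(w),-np.cos(w)])
    print({q:np.round(o[q],4).tolist() for q in('time_s','ee_pos','eef_rot','force','moment','grip_width')})
    print("s",s[k]*1e3,"lateral err of TCP (tool y, mm)",(p[:2]-P[k])@nrm*1e3,"yaw err",w-a[k])
    for j in range(1,n+1):
        q=np.argmin(abs(s-(s[k]-ds*j/1e3))); m=np.array([np.sin(a[q]),-np.cos(a[q])])
        x=P[q]+m*lat/1e3; r=shift(x[0],x[1],z,np.degrees(a[q])+yawoff,(p,w)); print(j,round(s[q]*1e3,1),np.round(r,3).tolist())
E
python3 - <<'E'
from path import *
v=refit(); np.save("pics/v.npy",v); rows(v,4,12,.1014)
E
```

```text
2731 [5.893e-01 1.301e-01 5.094e-01 2.620e-02 2.000e-04] rms 0.0011950836876497238 end [ 0.53827148 -0.05941807] enddir -59.31455309214772
{'time_s': 9.2, 'ee_pos': [0.5186, -0.026, 0.1014], 'eef_rot': [3.1415, 0.0001, 2.113], 'force': [0.3785, -0.5826, -2.2574], 'moment': [0.0184, 0.0257, 0.037], 'grip_width': 0.0097}
s 206.86985007215438 lateral err of TCP (tool y, mm) 0.13865552316708907 yaw err 0.0066568416239736194
1 202.9 [3.998, -0.112, -0.026, 0.007]
2 198.9 [7.991, -0.085, -0.026, 0.007]
3 194.9 [11.984, -0.057, -0.026, 0.009]
4 190.9 [15.976, -0.006, -0.026, 0.019]
5 186.8 [20.027, 0.104, -0.026, 0.037]
6 182.9 [24.009, 0.302, -0.026, 0.064]
7 178.9 [27.98, 0.622, -0.026, 0.099]
8 174.9 [31.93, 1.097, -0.026, 0.142]
9 170.9 [35.853, 1.757, -0.026, 0.192]
10 166.9 [39.738, 2.612, -0.026, 0.241]
11 162.9 [43.575, 3.659, -0.026, 0.291]
12 158.9 [47.356, 4.897, -0.026, 0.341]
```

Request:
arm_command:
  plan:
    - [[4,-0.1,0,0,0,0.005,1],[8,-0.1,0,0,0,0.007,1],[12,-0.05,0,0,0,0.01,1],[16,0,0,0,0,0.02,1],[20,0.1,0,0,0,0.037,1],[24,0.3,0,0,0,0.064,1],[28,0.6,0,0,0,0.099,1],[32,1.1,0,0,0,0.142,1],[35.9,1.8,0,0,0,0.192,1],[35.9,1.8,0,0,0,0.192,1]]

```text
time_s: 10.2
ee_pos: [0.5014, 0.0061, 0.1014]
eef_rot: [-3.142, -0.0, 1.92]
force: [-0.5, -0.1, -2.8]
grip_width: 0.0097
grip_force: 15.0
```

```bash
python3 - <<'E'
from path import *
v=np.load("pics/v.npy"); rows(v,4,10,.1014)
E
```

```text
{'time_s': 10.2, 'ee_pos': [0.5014, 0.0061, 0.1014], 'eef_rot': [-3.1415, -0.0, 1.9198], 'force': [-0.4973, -0.1388, -2.7561], 'moment': [-0.0419, 0.0509, 0.0101], 'grip_width': 0.0097}
s 170.3796671641039 lateral err of TCP (tool y, mm) -0.04148681173508439 yaw err 0.004508143864642822
1 166.4 [3.992, 0.159, -0.033, 0.054]
2 162.4 [7.957, 0.474, -0.033, 0.104]
3 158.4 [11.902, 0.987, -0.033, 0.154]
4 154.4 [15.816, 1.696, -0.033, 0.204]
5 150.4 [19.749, 2.615, -0.033, 0.255]
6 146.4 [23.572, 3.713, -0.033, 0.305]
7 142.4 [27.335, 5.001, -0.033, 0.355]
8 138.4 [31.03, 6.475, -0.033, 0.405]
9 134.4 [34.646, 8.132, -0.033, 0.455]
10 130.4 [38.169, 9.975, -0.033, 0.509]
```

No contact beyond the carriage's weight, so I continue.

Request:
arm_command:
  plan:
    - [[4,0.2,0,0,0,0.054,1],[8,0.5,0,0,0,0.104,1],[11.9,1,0,0,0,0.154,1],[15.8,1.7,0,0,0,0.204,1],[19.7,2.6,0,0,0,0.255,1],[23.6,3.7,0,0,0,0.305,1],[27.3,5,0,0,0,0.355,1],[27.3,5,0,0,0,0.355,1]]

```text
time_s: 11.0
ee_pos: [0.497, 0.0332, 0.1014]
eef_rot: [3.141, -0.0, 1.566]
force: [0.4, -0.4, -3.6]
grip_width: 0.01
grip_force: 15.0
```

```bash
python3 - <<'E'
from path import *; from look import *
v=np.load("pics/v.npy")
rows(v,4,10,.1014)
img,T,uv,P=toolcloud(); cv2.imwrite("pics/w6.png",img)
m=(T[:,2]>76)&(T[:,2]<100)&(T[:,0]>13)&(abs(T[:,1])<100)&(T[:,0]<90); S=T[m]
Pp,s,a=pts(v); o=ctrl.get_obs(); p,w=o['ee_pos'],o['eef_rot'][2]
L,_=line(v,2000); lx=(L-p[:2])@[np.cos(w),np.sin(w)]*1e3; ly=(L-p[:2])@[np.sin(w),-np.cos(w)]*1e3
for lo in range(14,80,6):
    A=S[(S[:,0]>lo)&(S[:,0]<lo+2)]; k=np.where(abs(lx-lo-1)<.2)[0]
    if len(A): print(lo,len(A),"meas",(np.percentile(A[:,1],[2,98])+.85).round(1),"model",ly[k].round(1)[:1])
E
```

```text
{'time_s': 11.0, 'ee_pos': [0.497, 0.0332, 0.1014], 'eef_rot': [3.1415, -0.0, 1.5662], 'force': [0.4463, -0.3628, -3.5795], 'moment': [-0.0735, 0.004, -0.0942], 'grip_width': 0.01}
s 142.61272663474574 lateral err of TCP (tool y, mm) 0.22224679346321308 yaw err -0.0019733851700607374
1 138.6 [4.003, -0.131, -0.014, 0.048]
2 134.6 [7.971, 0.159, -0.014, 0.098]
3 130.6 [11.916, 0.655, -0.014, 0.152]
4 126.6 [15.826, 1.365, -0.014, 0.207]
5 122.6 [19.751, 2.301, -0.014, 0.262]
6 118.6 [23.56, 3.433, -0.014, 0.316]
7 114.6 [27.303, 4.77, -0.014, 0.37]
8 110.6 [30.969, 6.309, -0.014, 0.424]
9 106.6 [34.553, 8.036, -0.014, 0.474]
10 102.6 [38.045, 9.94, -0.014, 0.524]
{'time_s': 11.0, 'ee_pos': [0.497, 0.0332, 0.1014], 'eef_rot': [3.1415, -0.0, 1.5662], 'force': [0.4463, -0.3628, -3.5795], 'moment': [-0.0735, 0.004, -0.0942], 'grip_width': 0.01}
14 77 meas [-4.9  6.5] model [0.9]
20 80 meas [-3.8  8.4] model [2.3]
26 75 meas [-1.8 10.5] model [4.4]
32 87 meas [ 0.7 13.1] model [7.]
38 96 meas [ 3.8 16.7] model [10.2]
44 103 meas [ 7.1 21. ] model [14.2]
50 115 meas [11.5 26.9] model [19.]
56 133 meas [16.5 33.4] model [24.9]
62 156 meas [22.7 42.6] model [32.3]
68 273 meas [30.9 64.5] model [41.9]
74 209 meas [40.3 63.4] model [52.6]
```

The model matches the view ahead to within 0.2 mm.

Request:
arm_command:
  plan:
    - [[4,0,0,0,0,0.05,1],[8,0.2,0,0,0,0.1,1],[11.9,0.6,0,0,0,0.152,1],[15.8,1.4,0,0,0,0.207,1],[19.7,2.3,0,0,0,0.262,1],[23.6,3.4,0,0,0,0.316,1],[27.3,4.8,0,0,0,0.37,1],[31,6.3,0,0,0,0.424,1],[31,6.3,0,0,0,0.424,1]]

```text
time_s: 11.95
ee_pos: [0.5035, 0.064, 0.1013]
eef_rot: [3.142, 0.0, 1.143]
force: [-0.1, 0.1, -2.4]
grip_width: 0.0101
grip_force: 15.0
```

```bash
python3 - <<'E'
from path import *
v=np.load("pics/v.npy"); rows(v,4,10,.1014)
E
```

```text
{'time_s': 11.95, 'ee_pos': [0.5035, 0.064, 0.1013], 'eef_rot': [3.1415, 0.0, 1.1429], 'force': [-0.1364, 0.0829, -2.3847], 'moment': [-0.1077, 0.0417, -0.0279], 'grip_width': 0.0101}
s 110.72989005346939 lateral err of TCP (tool y, mm) 0.14832834588339264 yaw err -0.00064980824435934
1 106.7 [3.96, -0.052, -0.074, 0.049]
2 102.7 [7.927, 0.243, -0.074, 0.099]
3 98.8 [11.874, 0.736, -0.074, 0.149]
4 94.8 [15.792, 1.425, -0.074, 0.199]
5 90.7 [19.729, 2.323, -0.074, 0.25]
6 86.7 [23.558, 3.402, -0.074, 0.3]
7 82.7 [27.328, 4.67, -0.074, 0.35]
8 78.7 [31.03, 6.125, -0.074, 0.399]
9 74.7 [34.655, 7.763, -0.074, 0.449]
10 70.7 [38.194, 9.58, -0.074, 0.499]
```

Request:
arm_command:
  plan:
    - [[4,0,0,0,0,0.049,1],[7.9,0.2,0,0,0,0.1,1],[11.9,0.7,0,0,0,0.15,1],[15.8,1.4,0,0,0,0.2,1],[19.7,2.3,0,0,0,0.25,1],[23.6,3.4,0,0,0,0.3,1],[27.3,4.7,0,0,0,0.35,1],[31,6.1,0,0,0,0.4,1],[34.6,7.8,0,0,0,0.45,1],[34.6,7.8,0,0,0,0.45,1]]

```text
time_s: 12.95
ee_pos: [0.525, 0.0921, 0.1013]
eef_rot: [3.142, -0.0, 0.694]
force: [-0.5, 0.7, -2.7]
grip_width: 0.0097
grip_force: 15.0
```

```bash
python3 - <<'E'
from path import *; from look import *
v=np.load("pics/v.npy")
rows(v,2,12,.1014)
img,T,uv,P=toolcloud(); cv2.imwrite("pics/w7.png",img)
Pp=(v[:2]); o=ctrl.get_obs(); p,w=o['ee_pos'],o['eef_rot'][2]
L,_=line(v,2000); lx=(L-p[:2])@[np.cos(w),np.sin(w)]*1e3; ly=(L-p[:2])@[np.sin(w),-np.cos(w)]*1e3
m=(T[:,2]>76)&(T[:,2]<105)&(T[:,0]>13)&(T[:,0]<50)&(abs(T[:,1])<30); S=T[m]
for lo in range(12,90,3):
    A=T[(T[:,0]>lo)&(T[:,0]<lo+2)&(T[:,2]>76)&(T[:,2]<106)&(abs(T[:,1]-5)<25)]; k=np.where(abs(lx-lo-1)<.2)[0]
    if len(A): print(lo,len(A),"meas",(np.percentile(A[:,1],[2,98])+.85).round(1),A[:,2].max().round(1),"model",ly[k].round(1)[:1])
E
```

```text
{'time_s': 12.95, 'ee_pos': [0.525, 0.0921, 0.1013], 'eef_rot': [3.1416, -0.0, 0.6937], 'force': [-0.4883, 0.7333, -2.7145], 'moment': [-0.0386, 0.1556, 0.0211], 'grip_width': 0.0097}
s 74.79258870463191 lateral err of TCP (tool y, mm) 0.2071760195166528 yaw err -0.0006293968718416032
1 72.8 [2.032, -0.183, -0.108, 0.025]
2 70.8 [3.989, -0.111, -0.108, 0.049]
3 68.8 [6.006, 0.012, -0.108, 0.072]
4 66.8 [7.958, 0.173, -0.108, 0.092]
5 64.8 [9.97, 0.378, -0.108, 0.111]
6 62.8 [11.917, 0.612, -0.108, 0.127]
7 60.8 [13.923, 0.884, -0.108, 0.142]
8 58.8 [15.865, 1.173, -0.108, 0.154]
9 56.8 [17.865, 1.494, -0.108, 0.164]
10 54.8 [19.863, 1.834, -0.108, 0.172]
11 52.8 [21.798, 2.177, -0.108, 0.178]
12 50.8 [23.792, 2.541, -0.108, 0.182]
{'time_s': 12.95, 'ee_pos': [0.525, 0.0921, 0.1013], 'eef_rot': [3.1416, -0.0, 0.6937], 'force': [-0.4883, 0.7333, -2.7145], 'moment': [-0.0386, 0.1556, 0.0211], 'grip_width': 0.0097}
12 71 meas [-4.4  6.7] 93.3 model [0.6]
15 78 meas [-4.4  7.2] 93.3 model [1.1]
18 76 meas [-3.8  7.8] 93.2 model [1.7]
21 82 meas [-3.3  8.3] 93.0 model [2.2]
24 75 meas [-2.
[... 173 characters left out ...]
.3 model [5.1]
39 176 meas [-5.9 11.1] 97.8 model [5.6]
42 81 meas [ 0.6 11.8] 93.5 model [6.2]
45 84 meas [ 1.1 12.4] 93.1 model [6.7]
48 86 meas [ 1.7 12.8] 93.2 model [7.3]
51 88 meas [ 2.2 13.5] 93.4 model [7.9]
54 87 meas [ 2.7 14. ] 93.0 model [8.4]
57 87 meas [ 3.2 14.7] 92.9 model [9.]
60 108 meas [ 3.8 17.8] 100.9 model [9.5]
63 152 meas [ 2.1 20.3] 101.7 model [10.1]
66 187 meas [ 0.6 22.5] 101.8 model [10.7]
69 255 meas [-0.4 23.4] 101.4 model [11.3]
72 205 meas [-0.4 23.4] 101.3 model [11.8]
75 202 meas [-0.4 22.8] 101.4 model []
78 187 meas [ 1.5 21.9] 101.3 model []
81 147 meas [ 3.4 19.3] 101.5 model []
84 52 meas [ 8.2 19. ] 100.7 model []
87 90 meas [ 9.8 19.4] 91.6 model []
```

View pics/w7.png

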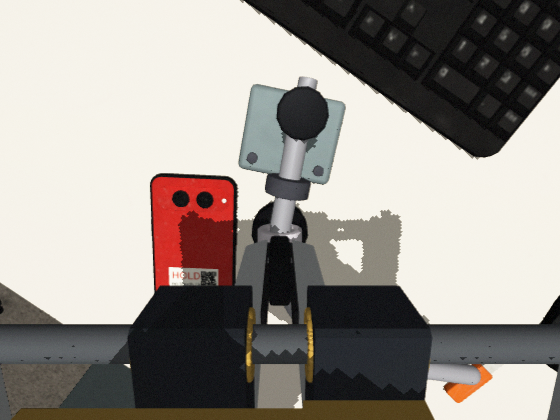

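The wrist view shows the collar at (288,188) just ahead of the bushing at (280,235), with about 18 mm to go. That agrees with the model. I approach to 2 mm short.

Request:
arm_command:
  plan:
    - [[2,-0.1,0,0,0,0.025,1],[4,-0.1,0,0,0,0.049,1],[6,0,0,0,0,0.072,1],[8,0.2,0,0,0,0.092,1],[10,0.4,0,0,0,0.111,1],[12,0.6,0,0,0,0.127,1],[14,0.9,0,0,0,0.142,1],[15.8,1.2,0,0,0,0.155,1],[16.5,1.3,0,0,0,0.165,1],[16.5,1.3,0,0,0,0.175,1],[16.5,1.3,0,0,0,0.175,1]]

```text
time_s: 14.1
ee_pos: [0.5384, 0.1017, 0.1013]
eef_rot: [-3.142, 0.0, 0.516]
force: [-0.4, 0.1, -3.1]
grip_width: 0.0099
grip_force: 15.0
```

```bash
python3 - <<'E'
from path import *
v=np.load("pics/v.npy"); rows(v,1,5,.1014); print(np.degrees(v[2]),v[2])
E
```

```text
{'time_s': 14.1, 'ee_pos': [0.5384, 0.1017, 0.1013], 'eef_rot': [-3.1416, 0.0, 0.5163], 'force': [-0.3833, 0.1043, -3.1439], 'moment': [-0.0559, 0.1461, -0.0281], 'grip_width': 0.0099}
s 58.267573212602336 lateral err of TCP (tool y, mm) -0.10213458996742267 yaw err -0.020460444548467738
1 57.3 [1.014, 0.085, -0.067, -0.015]
2 56.2 [2.058, 0.071, -0.067, -0.011]
3 55.3 [3.04, 0.062, -0.067, -0.007]
4 54.3 [4.023, 0.058, -0.067, -0.003]
5 53.3 [5.006, 0.056, -0.067, -0.0]
29.186869117340912 0.5094069644462501
```

Request:
arm_command:
  plan:
    - [[0.5,0,0,0,0,0,1],[1,0,0,0,0,0,1],[1.5,0,0,0,0,0,1],[1.8,0,0,0,0,0,1],[1.8,0,0,0,0,0,1]]
  squeeze: 10

```text
time_s: 14.6
ee_pos: [0.54, 0.1026, 0.1013]
eef_rot: [3.142, 0.0, 0.517]
force: [0.4, -0.7, -2.7]
grip_width: 0.0099
grip_force: 10.0
```

Request:
arm_command:
  plan:
    - [[0.3,0,0,0,0,0,1],[0.6,0,0,0,0,0,1],[0.9,0,0,0,0,0,1],[0.9,0,0,0,0,0,1]]

```text
time_s: 15.0
ee_pos: [0.5407, 0.103, 0.1013]
eef_rot: [3.142, 0.0, 0.517]
force: [-1.0, -1.3, -2.5]
grip_width: 0.01
grip_force: 10.0
```

Request:
arm_command:
  plan:
    - [[0.3,0,0,0,0,0,1],[0.6,0,0,0,0,0,1],[0.6,0,0,0,0,0,1]]

```text
time_s: 15.3
ee_pos: [0.5408, 0.1031, 0.1013]
eef_rot: [-3.141, 0.001, 0.517]
force: [-4.7, -2.4, 0.3]
grip_width: 0.0098
grip_force: 10.0
```

Contact with the collar at 5 N. I square up, press a touch more, and lower so the carriage hangs on the rod.

Request:
arm_command:
  plan:
    - [[0.2,0,0,0,0,0.007,1],[0.3,0,0.5,0,0,0.007,1],[0.3,0,1,0,0,0.007,1],[0.3,0,1.4,0,0,0.007,1],[0.3,0,1.4,0,0,0.007,1]]

```text
time_s: 15.8
ee_pos: [0.541, 0.1032, 0.0998]
eef_rot: [-3.141, 0.002, 0.51]
force: [-4.9, -2.6, -0.4]
grip_width: 0.01
grip_force: 10.0
```

Request:
arm_command:
  plan:
    - [[0,0,0,0,0,0,0.7],[0,0,0,0,0,0,0.4],[0,0,0,0,0,0,0.1],[0,0,0,0,0,0,0],[0,0,0,0,0,0,0],[0,0,0,0,0,0,0]]

```text
time_s: 16.4
ee_pos: [0.5416, 0.1035, 0.1]
eef_rot: [3.142, -0.0, 0.51]
force: [0.2, 0.5, 0.3]
grip_width: 0.0466
grip_force: 0.0
```

```bash
python3 - <<'E'
from look import *
img,T,uv,P=toolcloud(); cv2.imwrite("pics/w8.png",img[60:300,150:410])
F=T[(T[:,2]>108)&(T[:,2]<140)&(abs(T[:,1])<9)&(abs(T[:,0])<16)]; print("fin",len(F),np.percentile(F,[1,50,99],axis=0).round(1).tolist())
B=T[(T[:,2]>80)&(T[:,2]<102)&(abs(T[:,1])<18)&(T[:,0]<30)&(T[:,0]>4)]; 
for x in range(4,24,2):
    A=B[(B[:,0]>=x)&(B[:,0]<x+2)]
    if len(A): print(x,np.percentile(A[:,1],[2,98]).round(1),A[:,2].max().round(1))
E
```

```text
{'time_s': 16.4, 'ee_pos': [0.5416, 0.1035, 0.1], 'eef_rot': [3.1415, -0.0002, 0.5099], 'force': [0.1999, 0.4999, 0.3439], 'moment': [0.0063, 0.1097, 0.0076], 'grip_width': 0.0466}
fin 1462 [[-14.1, -6.1, 109.3], [1.0, -0.6, 128.9], [9.2, 4.9, 130.7]]
4 [-12.3  11.3] 95.9
6 [-12.3  11.7] 99.0
8 [-11.6  11.2] 101.3
10 [-11.6  10.9] 99.4
12 [-11.6  10.9] 99.3
14 [-12.   11.4] 99.4
16 [-11.9  10.8] 99.3
18 [-11.2  10.5] 99.2
20 [-6.1  5.4] 93.0
22 [-6.1  5.4] 92.4
```

View pics/w8.png

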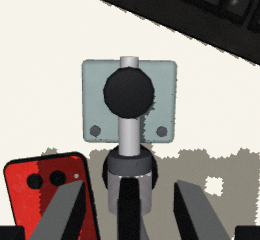

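The bushing sits against the collar at crop (130,165) with no visible gap. The fin stands upright between the open fingers. I retreat straight up.

Request:
arm_command:
  plan:
    - [[0,0,-5,0,0,0,0],[0,0,-15,0,0,0,0],[0,0,-30,0,0,0,0],[0,0,-50,0,0,0,0],[-20,0,-80,0,0,0,0],[-50,0,-100,0,0,0,0],[-80,0,-100,0,0,0,0],[-80,0,-100,0,0,0,0],[-80,0,-100,0,0,0,0]]

```text
time_s: 17.35
ee_pos: [0.472, 0.0643, 0.201]
eef_rot: [3.141, -0.002, 0.509]
force: [0.9, 0.8, -0.3]
grip_width: 0.0469
grip_force: 0.0
```

```bash
python3 - <<'E'
from look import *
img,T,uv,P=toolcloud()
v=np.load("pics/v.npy"); y=v[2]; ux=np.array([np.cos(y),np.sin(y)]); uy=np.array([np.sin(y),-np.cos(y)])
S=np.c_[(P[:,:2]-v[:2])@ux*1e3,(P[:,:2]-v[:2])@uy*1e3,P[:,2]*1e3]
F=S[(S[:,2]>108)&(S[:,2]<140)&(abs(S[:,1])<12)&(abs(S[:,0]+56)<22)]; print("fin",len(F),np.percentile(F,[1,50,99],axis=0).round(1).tolist())
C=S[(S[:,2]>92)&(S[:,2]<106)&(abs(S[:,1])<4)&(S[:,0]>-75)&(S[:,0]<-25)]
print("ridge z by s",[(x,C[(C[:,0]>=x)&(C[:,0]<x+1.5)][:,2].max().round(1)) for x in np.arange(-72,-28,1.5) if ((C[:,0]>=x)&(C[:,0]<x+1.5)).any()])
b,_=cams.camera("scene")[:2]; a=img[0:420,100:460]; b=cv2.resize(b[120:220,220:320],None,fx=4.2,fy=4.2,interpolation=2)
cv2.imwrite("pics/fin.png",np.hstack([a,b]))
E
```

```text
{'time_s': 17.35, 'ee_pos': [0.472, 0.0643, 0.201], 'eef_rot': [3.1409, -0.0016, 0.5093], 'force': [0.9498, 0.7891, -0.2619], 'moment': [0.0098, 0.0634, 0.0187], 'grip_width': 0.0469}
fin 572 [[-69.7, -5.9, 126.7], [-57.9, -0.4, 129.2], [-46.4, 4.3, 131.1]]
ridge z by s [(np.float64(-72.0), np.float64(92.3)), (np.float64(-70.5), np.float64(92.1)), (np.float64(-45.0), np.float64(98.7)), (np.float64(-43.5), np.float64(98.9)), (np.float64(-42.0), np.float64(99.5)), (np.float64(-40.5), np.float64(99.5)), (np.float64(-39.0), np.float64(98.8)), (np.float64(-37.5), np.float64(98.9)), (np.float64(-36.0), np.float64(93.1)), (np.float64(-34.5), np.float64(92.4)), (np.float64(-33.0), np.float64(92.5)), (np.float64(-31.5), np.float64(92.3)), (np.float64(-30.0), np.float64(93.3)), (np.float64(-28.5), np.float64(92.7))]
```

View pics/fin.png

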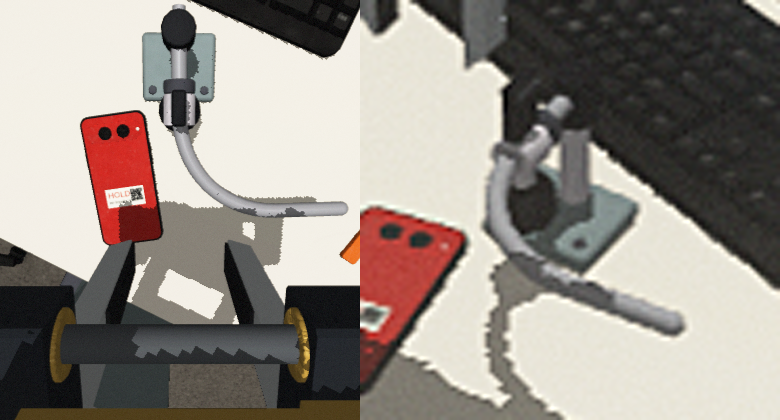

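The carriage hangs upright against the collar: the fin spans -69.7 to -46.4 mm and the collar face is at about -46 mm on the same scale. The phone was not touched. I hand in.

```bash
python3 -c "
from station import ctrl
print(ctrl.hand_in())"
```

```text
the job is handed in; nothing more can be done
None
```

The lamp carriage is threaded onto the rod, slid home against the stop collar and released, hanging upright. I handed the job in at about 17 s, and the force readings at the end of each move, less the carriage's weight, stayed near 6 N or below.

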